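# Set the sunken thermostat of the food warmer well in use

### The arm

A 6-joint arm with a two-finger parallel gripper is mounted at the origin on the work surface. World frame = base frame: x ahead of the robot, y to its left, z up, the work surface at z = 0. Lengths are in mm, angles in rad, forces in N, time in s.
With the tool pointing down it reaches from about 275 to 1000 mm from the base axis. Payload 8.4 kg.
Tool frame: the origin (TCP) lies at the very end of the fingers, on their centre line; the grasp point (between the pads) lies 19 mm behind it; z points along the fingers, x is the direction in which the jaws open and shut, and the axes are right-handed (so a half turn about z gives the same grasp; the last joint's range is limited). The gripper opens to 85 mm and grips with 20 to 120 N. Pads are 22 mm wide; open, the fingers measure 114 mm over their backs; the gripper's body (76 mm by 85 mm) begins 54 mm behind the grasp point. The pads swing forward as they close: fully open they stand 13 mm farther back than shut.
Start: joints at [-1.236, 0.353, 1.633, -0, 1.155, -0.002], TCP at [206.541, -589.888, 193.281] pointing down, gripper open.
Joint ranges: [-2.63, 2.63], [-0.92, 2.1], [0.06, 2.66], [-1.3, 4.44], [0, 2.69], [-3.02, 3.02]. Speed limits (rad/s): [2.22, 2.22, 2.79, 3.14, 3.14, 3.14].

### API

Orientations are given as [roll, pitch, yaw] about the fixed x, y, z axes, in that order (R = Rz(yaw) Ry(pitch) Rx(roll)).
In Python, from rig import r gives the robot as it stands. The module is installed in compiled form; this text tells all that it offers.
- The arm moves only by the tool apply_moves, never from a script. Its argument "targets" is a list that holds one entry, the list of rows, each a list of 7 numbers: the gripper's target within -1 to 1 (fully open at 1, half-way at 0, shut at -1), then the shift along the tool's x, y, z in cm, then the turn, a rotation vector about the tool's x, y, z in degrees. A call has 1 to 8 rows; each row is the pose to reach, as a shift and turn from the pose measured when the call began, along the tool's axes at that moment; what a row does not reach only later rows make up. A row lasts 1/10 s, in which the tool goes at most 50 mm and 8.59 degrees, less where a joint would pass 70% of its speed; a pose out of reach is approached as far as the arm can. A call with a gripper value outside its range is refused whole. The fingers move at their own pace and stop on an object; "newtons" is the grip in N (left out, the last holds). Time passes only in rows, so rows that repeat a pose let the fingers close. It gives the time, the measured TCP pose, the force and the opening at its end, in the units of the state.
- r.sense(): the state, without advancing time (a new reading comes with each control period).
- r.grab_frame(name): name is "scene" or "side" or "wrist"; returns a dict with "pixels" (420x560x3 uint8, red, green, blue), "fov_y" (degrees; the focal length in pixels is half the picture's height over the tangent of half this angle, whatever the lens; pixels are square), "cx", "cy" (the principal point, pixels), "R" (3x3) and "t" (3): a world point X has camera coordinates R X + t; the wrist camera has in their place "mount" (4x4, takes a point from camera to tool coordinates, whose origin is the TCP and whose axes are the tool frame's). Camera axes: x right, y down, z forward; pixel columns grow to the right and rows downward; lengths in mm; the calibration is good to about 2 mm. A picture is of the moment at which its call begins: read the wrist's pose just before it. There is no depth.
- r.sign_off(): hands the job in, once; it reports no verdict.
The state is a dict: "clock": time; "qpos": joint angles; "qvel": joint speeds; "joint_efforts": joint torques, N m; "eef_pos": TCP position; "tcp_rot": TCP orientation; "contact_force": force on the tool from outside, world axes, zero at the start; "wrist_torque": the same for the moment, N m; "opening": opening from 0.0 (shut) to 1.0 (fully open).
Only numpy, scipy, OpenCV 4.12 (cv2) and the standard library are available. Lean on these libraries where they do the work, as an engineer would, in place of code of your own. Each camera call takes 0.05 s, during which the arm holds its last target. There are 200 camera calls.

### The job

Jars of sauce are to be kept warm: turn the sunken thermostat knob in front of the well that holds the open pan of jars clockwise (seen from above) until its white pointer line points at the black mark on the deck next to that knob, then let go. Do not turn the other knob, in front of the covered well, and do not shift the pan.

Things in the scene. Friction and masses are not known exactly. Their poses are not given: they have to be found in the camera images.
- warmer: fixed steel two-well food warmer, 340 (x) x 440 (y) x 150 mm high; origin: centre of underside, z up, +x away from the knobs' side, which faces the robot within 15 deg. Flat deck at z 150 mm. In front two round recesses with knobs, each with a black mark 26 x 7 mm on the deck at its +x side. Wells behind at x 70, y +105 and -105 mm: one holds the pan, one a flat cover with handle 26 mm above the deck.
- pan_rim (a point): centre of the mouth of the open steel pan, 172 x 182 mm over its flange, hung in one of the two wells (left or right varies) with its rim 3 mm above the deck. Two lidded jars 54 mm across stand in it, rising 16 mm above the deck.
- knob_left (a joint): left thermostat knob (warmer's +y side), rad, growing clockwise from above: 0 pointer to warmer +y, 1.571 pointer at its black mark (+x). Starts at 0.2 to 0.75; stops at 0 and 2.6; stays where left, light friction (0.05 N m). Black upright bar 14 mm thick, 50 long, 34 high on a flat 46 mm metal disc, white line on the pointer half of its top. Vertical axis at warmer x -105, y +110 mm.
- knob_right (a joint): right thermostat knob (warmer's -y side), rad, growing clockwise from above: 0 pointer to warmer +y, 1.571 pointer at its black mark (+x). Starts at 0.2 to 0.75; stops at 0 and 2.6; stays where left, light friction (0.05 N m). Black upright bar 14 mm thick, 50 long, 34 high on a flat 46 mm metal disc, white line on the pointer half of its top. Vertical axis at warmer x -105, y -110 mm.
- left_pointer (a point): end face of the left knob's bar below the white line, 25 mm out from the knob's axis, 11 mm below the deck (a good grip height; the recess floor is 27 mm lower); moves with the knob. The recess is 104 mm across and 38 mm deep with the knob in its centre, top flush with the deck: a wide-open gripper may not fit in.
- right_pointer (a point): end face of the right knob's bar below the white line, 25 mm out from the knob's axis, 11 mm below the deck (a good grip height; the recess floor is 27 mm lower); moves with the knob. The recess is 104 mm across and 38 mm deep with the knob in its centre, top flush with the deck: a wide-open gripper may not fit in.

How it is judged (in metres and radians):
At the end, for the whole second after the job is handed in: The knob in front of the well that holds the pan stands at its black mark within 12 degrees and at rest; the other knob's pointer end is within 8 mm (about 18 degrees) of where it was; the pan is within 20 mm of where it was (((y of pan_rim in the frame of warmer above 0 m and (value of joint knob_left between 1.3608 and 1.7808 rad and velocity of joint knob_left between -0.05 and 0.05 rad/s) and distance of right_pointer from where it was at the start of the episode below 0.008 m) or (y of pan_rim in the frame of warmer below 0 m and (value of joint knob_right between 1.3608 and 1.7808 rad and velocity of joint knob_right between -0.05 and 0.05 rad/s) and distance of left_pointer from where it was at the start of the episode below 0.008 m)) and distance of pan_rim from where it was at the start of the episode below 0.02 m); the robot touches nothing.
It fails at once if the knob of the covered well is turned (its pointer end moves more than 8 mm) ((y of pan_rim in the frame of warmer above 0 m and distance of right_pointer from where it was at the start of the episode above 0.008 m) or (y of pan_rim in the frame of warmer below 0 m and distance of left_pointer from where it was at the start of the episode above 0.008 m)).
It fails at once if the pan is shifted more than 20 mm (distance of pan_rim from where it was at the start of the episode above 0.02 m).
It also fails if it takes over 34 s, if anything falls off the work surface, if the arm or the gripper's body presses on something with over 40 N, if the wrist force passes 120 N, or if a joint passes its speed limit or range.

## Working session

There is one attempt and no reset: what is moved stays moved. The work goes in short steps, Python scripts to look and compute and a tool call to move; the robot and the scene stay as the last step left them, time stands still between calls to the robot, and variables do not carry over. Pictures are saved under pics/ and viewed, about 8 in all and at most 12, crops included, and the job is handed in when it is done.

Besides the shell and the picture viewer there is one more tool, called after ">>>" as name(argument=value, ...) on one line, values as JSON. apply_moves: Moves the arm, as the interface text tells. Its arguments: {"type":"object","properties":{"targets":{"type":"array"},"newtons":{"type":"number"}},"required":["targets"]}

```bash
mkdir -p pics
cat > h.py <<'E'
import numpy as np, cv2, pickle
from rig import r
def grab(n,fn):
    s=r.sense(); f=r.grab_frame(n); cv2.imwrite(f'pics/{fn}.png',f['pixels'][:,:,::-1]); pickle.dump((s,f),open(f'pics/{fn}.pkl','wb')); return s,f
E
python3 - <<'E'
from h import *
for n in ("scene","side"):
    s,f=grab(n,n+"0"); print({k:v for k,v in f.items() if k!='pixels'})
a=[cv2.imread(f'pics/{n}0.png') for n in("scene","side")]
print(s)
E
```

```text
{'fov_y': 45.28658037506225, 'cx': 274.7096941234443, 'cy': 206.9680466847573, 'R': array([[-0.29670104,  0.95493142,  0.00863035],
       [ 0.72883853,  0.23227407, -0.64408319],
       [-0.61705988, -0.18481002, -0.76490677]]), 't': array([ 148.80550053, -381.59725181, 1265.00654868])}
{'fov_y': 49.24820215643112, 'cx': 276.6761380839076, 'cy': 203.3318303998173, 'R': array([[-0.82100741, -0.57084533, -0.00907991],
       [-0.42735633,  0.62502738, -0.6532284 ],
       [ 0.37856758, -0.532425  , -0.75710647]]), 't': array([512.21687358, 293.32735081, 641.89592106])}
{'clock': 0.05, 'qpos': array([-1.23638632e+00,  3.53622187e-01,  1.63416196e+00,  1.33060274e-05,
        1.15517547e+00, -2.36840089e-03]), 'qvel': array([ 2.36768404e-03, -1.02767448e-04, -4.96501197e-04,  1.17391667e-03,
        4.54305090e-06,  9.70600872e-04]), 'joint_efforts': array([ 3.49267662e-03, -6.06885910e+01, -3.43172228e+01,  3.05396838e-05,
        3.76242984e-03, -1.79021333e-05]), 'eef_pos': array([ 206.37765254, -589.37697754,  192.56601603]), 'tcp_rot': array([-3.14157725e+00,  1.36693042e-03, -1.23402329e+00]), 'contact_force': array([-0.59625274, -0.32551322,  0.06445024]), 'wrist_torque': array([ 0.02752443, -0.06508827, -0.01287946]), 'opening': 1.0011990348317685}
```

View pics/scene0.png

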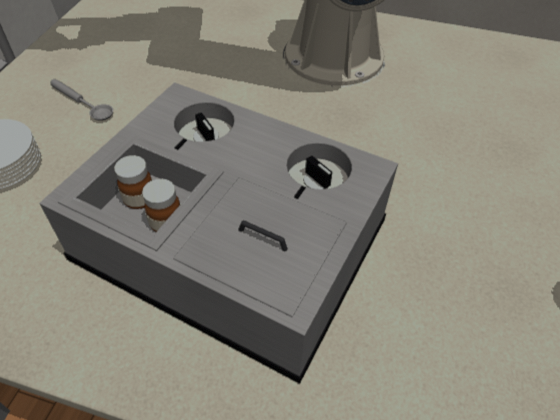

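View pics/side0.png

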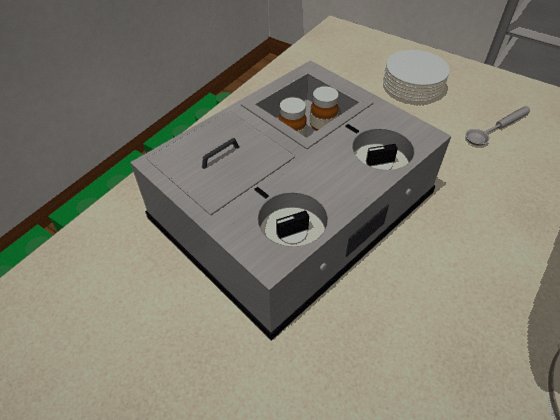

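The pan with jars is at the robot's right (-y), so the knob is knob_right: scene about (205,127), side about (381,155). The deck corners are visible in both views, so I'll fit the warmer pose from them and rectify the knob's top.

```bash
cat >> h.py <<'E'
def load(fn): return pickle.load(open(f'pics/{fn}.pkl','rb'))
def proj(f,X,R=None,t=None):
    R=f['R'] if R is None else R; t=f['t'] if t is None else t
    F=210/np.tan(np.radians(f['fov_y']/2)); c=np.atleast_2d(X)@R.T+t
    return F*c[:,:2]/c[:,2:]+[f['cx'],f['cy']]
def W(p,X):
    c,s=np.cos(p[2]),np.sin(p[2]); return np.atleast_2d(X)@np.array([[c,-s,0],[s,c,0],[0,0,1]]).T+[p[0],p[1],0]
def rect(f,p,c,half,n=300,R=None,t=None):
    # top view: up=+x warmer, left=+y
    q=[[half,half],[half,-half],[-half,-half],[-half,half]]
    X=W(p,[[c[0]+a,c[1]+b,150] for a,b in q])
    H=cv2.getPerspectiveTransform(np.float32(proj(f,X,R,t)),np.float32([[0,0],[n,0],[n,n],[0,n]]))
    return cv2.warpPerspective(f['pixels'][:,:,::-1].copy(),H,(n,n),flags=cv2.INTER_CUBIC)
E
python3 - <<'E'
from h import *
from scipy.optimize import least_squares
_,a=load('scene0');_,b=load('side0')
C=[[-170,-220,150],[-170,220,150],[170,-220,150],[170,220,150]]
A=np.array([[176,86],[397,166],[47,205],[302,312]]);B=np.array([[450,136],[271,289],[310,62],[134,165]])
fun=lambda p:np.r_[(proj(a,W(p,C))-A).ravel(),(proj(b,W(p,C))-B).ravel()]
s=least_squares(fun,[550,-50,0],loss='soft_l1');p=s.x;print(p,np.round(fun(p),1));np.save('p.npy',p)
print(W(p,[[-105,-110,150],[-105,110,150]]))
cv2.imwrite('pics/rect.png',np.hstack([rect(f,p,(-105,-110),70,390) for f in(a,b)]))
E
```

```text
[ 6.14237486e+02 -4.39180945e+01 -1.92696908e-01] [-1.3 -4.9  2.1 -4.9 -6.7 -3.1  4.6 20.9  2.4 -1.1 -0.2  0.7  0.5 -2.8
 -3.7 -3.1]
[[ 490.11517283 -131.77394989  150.        ]
 [ 532.24662039   84.1541426   150.        ]]
```

View pics/rect.png

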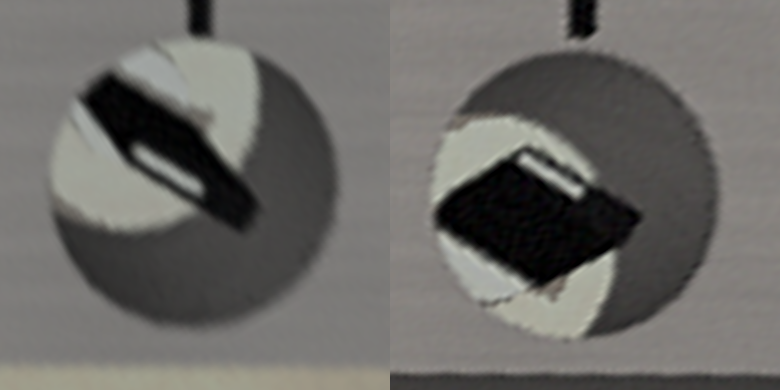

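The rectified view shows the white line on the pointer half at about 0.53 rad, with the recess centre and mark slightly off from my fit. One scene corner was misread (20 px residual). I'll refit using the recess and mark and compute the hover.

```bash
cat >> h.py <<'E'
from scipy.spatial.transform import Rotation as Ro
def plan(p,knob,z,s,off=(0,0)):
    """relative move (cm, deg) from state s to grasp above right knob at angle knob"""
    T=Ro.from_euler('xyz',s['tcp_rot']); g=W(p,[-105+off[0],-110+off[1],z])[0]
    yaw=p[2]-knob          # tool x perpendicular to the bar (bar at yaw+90deg)
    G=Ro.from_euler('xyz',[np.pi,0,yaw])
    return T.inv().apply(g-s['eef_pos'])/10,(T.inv()*G).as_rotvec(degrees=True),g,yaw
E
python3 - <<'E'
from h import *
from scipy.optimize import least_squares
_,a=load('scene0');_,b=load('side0');p0=np.load('p.npy')
C=np.array([[-170,-220,150],[-170,220,150],[170,-220,150],[170,220,150]])
A=np.array([[176,86],[397,166],[47,205]]);B=np.array([[450,136],[271,289],[310,62],[134,165]])
k=140/390
def px(f,u,v): # rect px -> image px
    return proj(f,W(p0,[-105+(195-v)*k,-110+(195-u)*k,150]))
ca,cb=px(a,192.5,182.5),px(b,184,195)
K=[-105,-110,150]
def fun(p):return np.r_[(proj(a,W(p,C[:3]))-A).ravel(),(proj(b,W(p,C))-B).ravel(),2*(proj(a,W(p,K))-ca).ravel(),2*(proj(b,W(p,K))-cb).ravel()]
p=least_squares(fun,p0,loss='soft_l1').x;print(p,np.degrees(p[2]),np.round(fun(p),1));np.save('p.npy',p)
for f,e in((a,[(202,190),(137,150)]),(b,[(582-390,193),(520-390,155)])):
    (u1,v1),(u2,v2)=e; d=np.array([v1-v2,u1-u2]); ang=np.arctan2(d[0],d[1])+p[2]*0
    print('knob',ang+(p[2]-p0[2]))
s=r.sense()
print(plan(p,0.55,270,s)); print(r.grab_frame('wrist')['mount'])
E
```

```text
[ 6.15764234e+02 -4.17143100e+01 -1.85342831e-01] -10.61936197338515 [-1.6 -4.   2.9 -4.9 -6.1 -1.   0.7 -1.5 -0.6  1.5 -1.7 -2.6 -5.4 -1.9
  2.4 -1.4 -0.2 -2.3]
knob 0.5590090594565891
knob 0.5572072596046272
(array([-33.87927018, -42.14872158,  -7.69257975]), array([-2.00373969e-02,  6.82634051e-02, -2.85709518e+01]), array([ 492.29137031, -130.48058642,  270.        ]), np.float64(-0.7353428308966534))
[[ 9.99999647e-01 -7.30653565e-04  4.15781337e-04 -9.25368423e-01]
 [ 5.61400459e-04  9.48543103e-01  3.16647544e-01 -8.20698512e+01]
 [-6.25746176e-04 -3.16647199e-01  9.48543178e-01 -1.80792110e+02]
 [ 0.00000000e+00  0.00000000e+00  0.00000000e+00  1.00000000e+00]]
```

>>> apply_moves(targets=[[[-0.1, 0, 0, -5, 0, 0, 0], [-0.1, -3, -3.5, -7.7, 0, 0, -4], [-0.1, -6, -7.5, -7.7, 0, 0, -8], [-0.1, -9, -11, -7.7, 0, 0, -12], [-0.1, -12, -15, -7.7, 0, 0, -16], [-0.1, -15, -19, -7.7, 0, 0, -20], [-0.1, -18, -22.5, -7.7, 0, 0, -24], [-0.1, -21, -26, -7.7, 0, 0, -28.5]]])

```text
clock: 0.95
eef_pos: [383.0, -303.6, 269.9]
tcp_rot: [-3.141, 0.001, -0.734]
contact_force: [0.8, -0.7, -0.6]
opening: 0.45
```

Run:
```python
from h import *
p=np.load('p.npy');s=r.sense();print(s['clock'],s['eef_pos'],s['tcp_rot'],s['opening'],plan(p,.55,270,s))
```

```text
0.95 [ 382.99593627 -303.61516227  269.92739064] [-3.14102883e+00  8.56466213e-04 -7.33667878e-01] 0.45014674479743716 (array([-3.47543998e+00, -2.01775135e+01,  7.09215163e-03]), array([-0.03226342,  0.04909894,  0.09595391]), array([ 492.29137031, -130.48058642,  270.        ]), np.float64(-0.7353428308966534))
```

>>> apply_moves(targets=[[[-0.1, -0.8, -4.5, 0, 0, 0, 0], [-0.1, -1.6, -9, 0, 0, 0, 0], [-0.1, -2.4, -13.5, 0, 0, 0, 0], [-0.1, -3.2, -17.5, 0, 0, 0, 0], [-0.1, -3.5, -20.2, 0, 0, 0, 0], [-0.1, -3.5, -20.2, 0, 0, 0, 0], [-0.1, -3.5, -20.2, 0, 0, 0, 0]]])

```text
clock: 1.65
eef_pos: [492.1, -129.8, 269.8]
tcp_rot: [3.142, 0.001, -0.732]
contact_force: [-0.8, -0.8, -0.4]
opening: 0.451
```

```bash
cat >> h.py <<'E'
def wext(s,f):
    M=np.eye(4);M[:3,:3]=Ro.from_euler('xyz',s['tcp_rot']).as_matrix();M[:3,3]=s['eef_pos']
    I=np.linalg.inv(M@f['mount']);return I[:3,:3],I[:3,3]
E
python3 - <<'E'
from h import *
p=np.load('p.npy');s,f=grab('wrist','w1');print(s['eef_pos'],s['tcp_rot'],s['opening'])
R,t=wext(s,f);print(proj(f,W(p,[[-105,-110,150],[-105,-110,132]]),R,t))
cv2.imwrite('pics/w1r.png',np.hstack([cv2.resize(f['pixels'][:,:,::-1],(400,300)).copy() if 0 else rect(f,p,(-105,-110),70,390,R,t),cv2.copyMakeBorder(cv2.resize(f['pixels'][:,:,::-1],(400,300)),0,90,0,0,0)]))
E
```

```text
[ 492.11655949 -129.84885203  269.77064395] [ 3.14151199e+00  1.33277501e-03 -7.31994150e-01] 0.45085959188112085
[[277.17487747 189.97536804]
 [277.11302367 184.74157743]]
```

View pics/w1r.png

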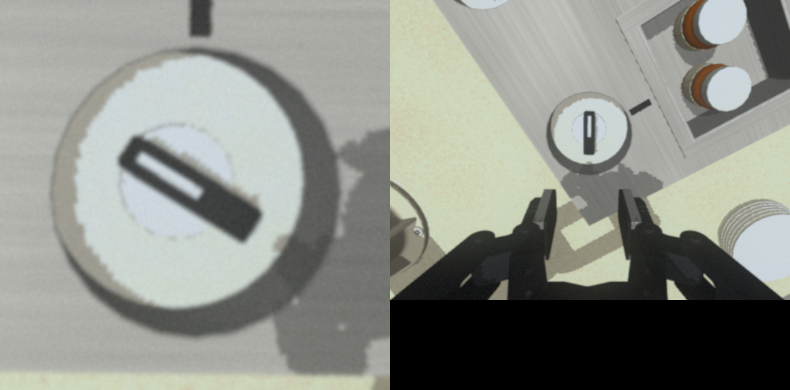

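The wrist view shows the bar centred near (191,188) in the rectified view, about 2 mm from the predicted (195,195). The bar angle is about 0.56 rad and the mark sits straight ahead, about 2° clockwise of my +x axis. I'll descend with this correction.

Run:
```python
from h import *
p=np.load('p.npy');s=r.sense();print(plan(p,.56,121,s,(2.2,1.2)))
```

```text
(array([ 0.1852741 , -0.2500779 , 14.88142363]), array([0.00886571, 0.07471551, 0.69644933]), array([ 494.6748314 , -129.70656237,  121.        ]), np.float64(-0.7453428308966534))
```

>>> apply_moves(targets=[[[-0.1, 0.2, -0.25, 3, 0, 0, 0.7], [-0.1, 0.2, -0.25, 6, 0, 0, 0.7], [-0.1, 0.2, -0.25, 9, 0, 0, 0.7], [-0.1, 0.2, -0.25, 11, 0, 0, 0.7], [-0.1, 0.2, -0.25, 12.5, 0, 0, 0.7], [-0.1, 0.2, -0.25, 13.5, 0, 0, 0.7], [-0.1, 0.2, -0.25, 14.3, 0, 0, 0.7], [-0.1, 0.2, -0.25, 14.8, 0, 0, 0.7]]], newtons=25)

```text
clock: 2.5
eef_pos: [494.6, -130.3, 121.6]
tcp_rot: [3.141, 0.001, -0.746]
contact_force: [0.0, 1.0, 0.3]
opening: 0.451
```

>>> apply_moves(targets=[[[-0.3, 0, 0, 0, 0, 0, 0], [-0.5, 0, 0, 0, 0, 0, 0], [-0.7, 0, 0, 0, 0, 0, 0], [-1, 0, 0, 0, 0, 0, 0], [-1, 0, 0, 0, 0, 0, 0], [-1, 0, 0, 0, 0, 0, 0]]], newtons=25)

```text
clock: 3.1
eef_pos: [494.8, -130.3, 121.7]
tcp_rot: [3.142, 0.001, -0.746]
contact_force: [-0.7, -0.1, -0.5]
opening: 0.003
```

The gripper closed fully, so it did not hold the bar. I'll look before doing anything else.

Run:
```python
from h import *
s,f=grab('wrist','w2');_,g=grab('side','s2');_,h=grab('scene','c2')
b=f['pixels'][:,:,::-1]
c=lambda f,x,y:cv2.resize(f['pixels'][y:y+120,x:x+160,::-1],(380,285),interpolation=cv2.INTER_CUBIC)
cv2.imwrite('pics/v2.png',np.vstack([np.hstack([cv2.resize(b,(380,285)),c(g,300,80)]),np.hstack([c(h,125,60),c(f,200,150)])]))
```

```text
(no output)
```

View pics/v2.png

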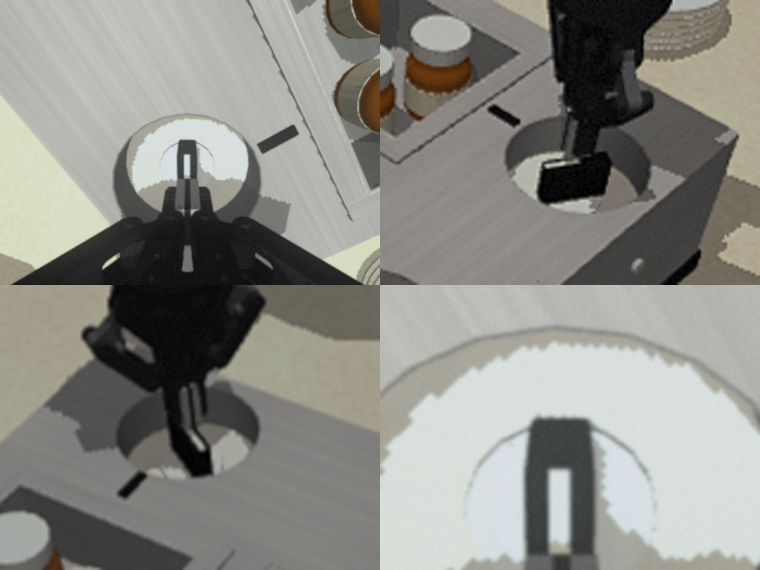

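The bar looks straddled by the pads even though opening reads 0. A small test turn will tell.

>>> apply_moves(targets=[[[-1, 0, 0, 0, 0, 0, 5], [-1, 0, 0, 0, 0, 0, 10], [-1, 0, 0, 0, 0, 0, 15], [-1, 0, 0, 0, 0, 0, 15]]])

```text
clock: 3.65
eef_pos: [494.6, -130.3, 121.6]
tcp_rot: [3.141, 0.001, -1.009]
contact_force: [0.9, -0.2, 0.4]
opening: 0.002
```

Run:
```python
from h import *
s,f=grab('wrist','w3');_,g=grab('side','s3');print(s['wrist_torque'],s['contact_force'],s['tcp_rot'],s['opening'])
c=lambda f,x,y:cv2.resize(f['pixels'][y:y+150,x:x+200,::-1],(400,300),interpolation=cv2.INTER_CUBIC)
cv2.imwrite('pics/v3.png',np.hstack([c(f,170,180),c(g,280,70)]))
```

```text
[-0.00378967  0.0279726  -0.01967626] [ 0.88142648 -0.20907706  0.39755297] [ 3.14108009e+00  1.15603168e-03 -1.00914649e+00] 0.0015099397607662279
```

View pics/v3.png

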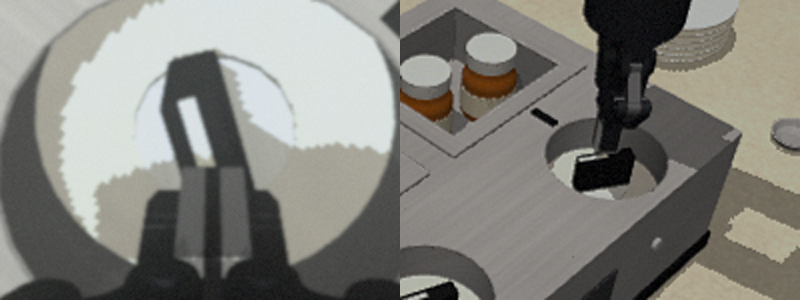

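The fingers shut without holding the bar, and the knob has not moved. I'll overlay the expected TCP and bar positions to find the discrepancy.

Run:
```python
from h import *
p=np.load('p.npy');out=[]
s,_=load('w3');T=s['eef_pos']
bar=lambda z:[W(p,[-105+2.2+l*np.sin(.56)+w*np.cos(.56),-110+1.2+l*np.cos(.56)-w*np.sin(.56),z])[0] for l,w in((25,7),(25,-7),(-25,-7),(-25,7))]
_,g=load('c2')
for fn,x,y in(('s3',330,95),('c2',155,70),('w3',190,170)):
    s1,f=load(fn);R,t=wext(s1,f) if fn[0]=='w' else (f['R'],f['t'])
    k=400/(110 if fn[0]!='w' else 200);h=int(300/k);w=int(400/k)
    im=cv2.resize(f['pixels'][y:y+h,x:x+w,::-1],(400,300),interpolation=cv2.INTER_CUBIC).copy()
    P=lambda X:np.int32((proj(f,X,R,t)-[x,y])*k)
    cv2.polylines(im,[P(bar(150))],True,(0,255,0),1);cv2.polylines(im,[P(bar(116))],True,(255,0,0),1)
    q=P([s1['eef_pos'],s1['eef_pos']+[0,0,30]]);cv2.line(im,tuple(map(int,q[0])),tuple(map(int,q[1])),(0,0,255),1);cv2.circle(im,tuple(map(int,q[0])),4,(0,0,255),1)
    out.append(im)
out.append(out[0]*0)
cv2.imwrite('pics/v4.png',np.vstack([np.hstack(out[:2]),np.hstack(out[2:])]))
```

```text
(no output)
```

View pics/v4.png

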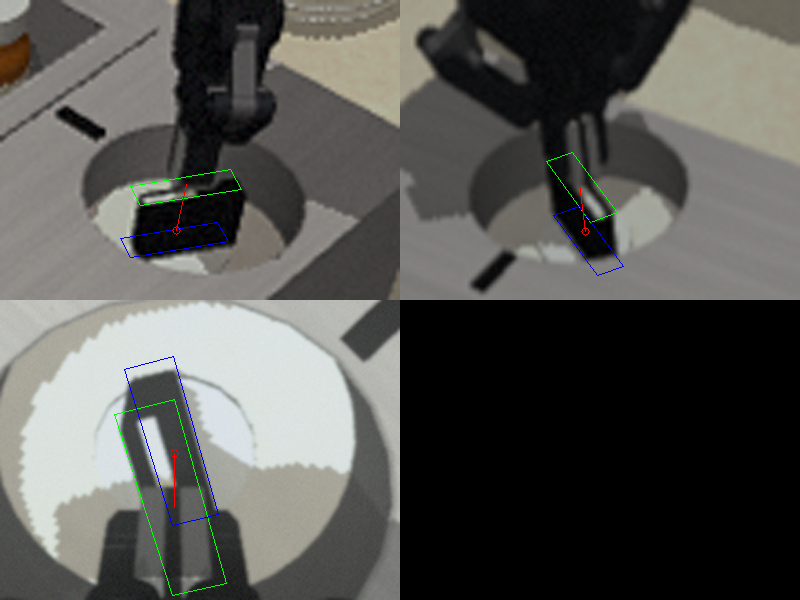

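Run:
```python
from h import *
s,f=load('w3');I=np.linalg.inv(f['mount'])
for y in(-11,0,11):
  for z in(-40,-30,-20,-10,0): print(y,z,proj(f,[[0,y,z],[7,y,z]],I[:3,:3],I[:3,3]).round(0).tolist())
```

```text
-11 -40 [[278.0, 262.0], [294.0, 262.0]]
-11 -30 [[278.0, 252.0], [293.0, 252.0]]
-11 -20 [[277.0, 243.0], [292.0, 243.0]]
-11 -10 [[277.0, 236.0], [291.0, 235.0]]
-11 0 [[277.0, 228.0], [290.0, 228.0]]
0 -40 [[278.0, 284.0], [293.0, 284.0]]
0 -30 [[278.0, 273.0], [292.0, 273.0]]
0 -20 [[277.0, 264.0], [291.0, 264.0]]
0 -10 [[277.0, 255.0], [291.0, 255.0]]
0 0 [[277.0, 247.0], [290.0, 247.0]]
11 -40 [[278.0, 306.0], [293.0, 306.0]]
11 -30 [[278.0, 294.0], [292.0, 294.0]]
11 -20 [[277.0, 283.0], [291.0, 283.0]]
11 -10 [[277.0, 274.0], [290.0, 274.0]]
11 0 [[277.0, 265.0], [290.0, 265.0]]
```

Wrist, side and scene views all suggest the real fingertips end 20–40 mm short of the reported TCP, so the jaws closed above the bar. I'll turn back, open, and probe downward in small steps, watching the force.

>>> apply_moves(targets=[[[-0.1, 0, 0, 0, 0, 0, -7], [-0.1, 0, 0, 0, 0, 0, -15], [-0.1, 0, 0, 0, 0, 0, -15], [-0.1, 0, 0, 0, 0, 0, -15]]])

```text
clock: 4.15
eef_pos: [494.7, -130.3, 121.6]
tcp_rot: [3.141, 0.001, -0.746]
contact_force: [-0.0, -0.5, -0.2]
opening: 0.452
```

>>> apply_moves(targets=[[[-0.1, 0, 0, 0.2, 0, 0, 0], [-0.1, 0, 0, 0.4, 0, 0, 0], [-0.1, 0, 0, 0.6, 0, 0, 0], [-0.1, 0, 0, 0.7, 0, 0, 0], [-0.1, 0, 0, 0.7, 0, 0, 0]]])

```text
clock: 4.65
eef_pos: [494.5, -130.2, 114.3]
tcp_rot: [3.141, 0.002, -0.747]
contact_force: [-0.3, 0.1, -0.3]
opening: 0.449
```

>>> apply_moves(targets=[[[-0.1, 0, 0, 0.2, 0, 0, 0], [-0.1, 0, 0, 0.3, 0, 0, 0], [-0.1, 0, 0, 0.4, 0, 0, 0], [-0.1, 0, 0, 0.4, 0, 0, 0]]])

```text
clock: 5.05
eef_pos: [494.4, -130.2, 110.2]
tcp_rot: [3.141, 0.002, -0.747]
contact_force: [-0.8, 0.5, -0.8]
opening: 0.449
```

TCP reads 110 mm, below the 112 mm recess floor, with no contact, so the reported tool is indeed longer than the real one. I'll continue stepping down.

>>> apply_moves(targets=[[[-0.1, 0, 0, 0.3, 0, 0, 0], [-0.1, 0, 0, 0.6, 0, 0, 0], [-0.1, 0, 0, 0.8, 0, 0, 0], [-0.1, 0, 0, 1, 0, 0, 0], [-0.1, 0, 0, 1, 0, 0, 0]]])

```text
clock: 5.55
eef_pos: [494.2, -130.1, 99.8]
tcp_rot: [3.141, 0.002, -0.747]
contact_force: [-0.5, 0.4, -0.1]
opening: 0.45
```

Run:
```python
from h import *
s,f=grab('wrist','w5');_,g=grab('side','s5');_,h=grab('scene','c5');print(s['eef_pos'],s['contact_force'])
c=lambda f,x,y,w:cv2.resize(f['pixels'][y:y+w*3//4,x:x+w,::-1],(400,300),interpolation=cv2.INTER_CUBIC)
cv2.imwrite('pics/v5.png',np.vstack([np.hstack([c(g,330,95,110),c(h,155,70,110)]),np.hstack([c(f,180,170,200),c(f,0,0,560)])]))
```

```text
[ 494.16208868 -130.13772259   99.82674293] [-0.45247153  0.43939066 -0.10692846]
```

View pics/v5.png

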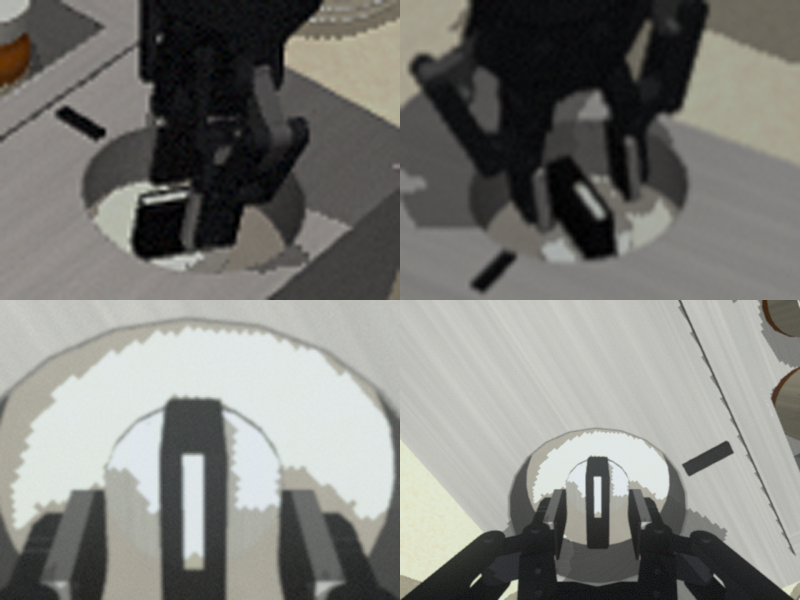

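The jaws now straddle the bar: wrist bar at x≈600 with pads at 530 and 680 either side, and parallel to it. A little deeper, then close.

>>> apply_moves(targets=[[[-0.2, 0, 0, 0.2, 0, 0, 0], [-0.2, 0, 0, 0.4, 0, 0, 0], [-0.2, 0, 0, 0.5, 0, 0, 0], [-0.2, 0, 0, 0.5, 0, 0, 0]]])

```text
clock: 6.1
eef_pos: [494.3, -130.2, 95.0]
tcp_rot: [3.141, 0.002, -0.747]
contact_force: [0.1, 0.6, 1.2]
opening: 0.404
```

>>> apply_moves(targets=[[[-0.4, 0, 0, 0, 0, 0, 0], [-0.6, 0, 0, 0, 0, 0, 0], [-0.8, 0, 0, 0, 0, 0, 0], [-0.8, 0, 0, 0, 0, 0, 0], [-0.8, 0, 0, 0, 0, 0, 0]]], newtons=25)

```text
clock: 6.6
eef_pos: [494.4, -130.3, 95.1]
tcp_rot: [3.141, 0.002, -0.747]
contact_force: [0.5, 0.1, 1.9]
opening: 0.157
```

Now the opening stopped at 0.157 (about 14 mm), so the bar is held. Turning clockwise.

>>> apply_moves(targets=[[[-0.8, 0, 0, 0, 0, 0, 5], [-0.8, 0, 0, 0, 0, 0, 10], [-0.8, 0, 0, 0, 0, 0, 15], [-0.8, 0, 0, 0, 0, 0, 20], [-0.8, 0, 0, 0, 0, 0, 20]]])

```text
clock: 7.1
eef_pos: [494.9, -130.9, 95.2]
tcp_rot: [3.141, 0.0, -1.097]
contact_force: [2.0, -4.8, -2.8]
opening: 0.155
```

Forces are small, so I'll finish the turn: about 39° more.

>>> apply_moves(targets=[[[-0.8, 0, 0, 0, 0, 0, 6], [-0.8, 0, 0, 0, 0, 0, 12], [-0.8, 0, 0, 0, 0, 0, 18], [-0.8, 0, 0, 0, 0, 0, 24], [-0.8, 0, 0, 0, 0, 0, 30], [-0.8, 0, 0, 0, 0, 0, 36], [-0.8, 0, 0, 0, 0, 0, 39], [-0.8, 0, 0, 0, 0, 0, 39]]])

```text
clock: 7.9
eef_pos: [495.2, -132.6, 95.2]
tcp_rot: [-3.141, -0.003, -1.776]
contact_force: [1.0, -10.2, -2.9]
opening: 0.156
```

Run:
```python
from h import *
p=np.load('p.npy');s,f=grab('wrist','w6');print(s['eef_pos'],s['tcp_rot'],s['contact_force'],s['opening'])
R,t=wext(s,f);cv2.imwrite('pics/v6.png',np.hstack([rect(f,p,(-105,-110),70,390,R,t),cv2.resize(f['pixels'][60:,:,::-1],(390,390))]))
```

```text
[ 495.23481726 -132.55564691   95.16462434] [-3.14094266e+00 -2.86972176e-03 -1.77574043e+00] [  1.04416027 -10.18082299  -2.914742  ] 0.15630255877892266
```

View pics/v6.png

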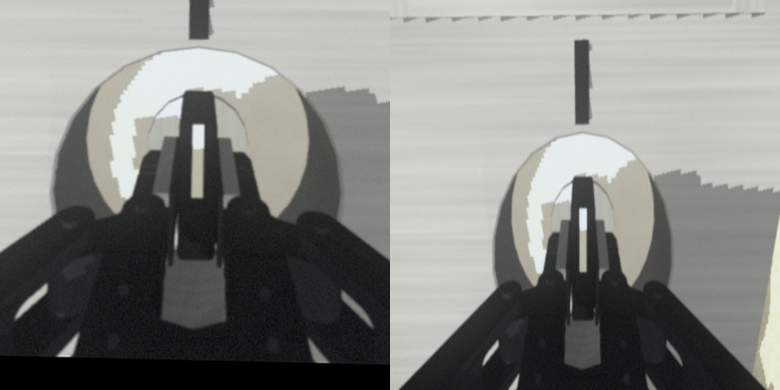

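The white line at x≈198 is in line with the mark at x≈200 in the rectified view. Releasing and lifting.

>>> apply_moves(targets=[[[-0.6, 0, 0.0, 0, 0, 0, 0], [-0.4, 0, 0, 0, 0, 0, 0], [-0.2, 0, 0, 0, 0, 0, 0], [-0.2, 0, 0, 0, 0, 0, 0], [-0.2, 0, 0, -1, 0, 0, 0], [-0.2, 0, 0, -3, 0, 0, 0], [-0.2, 0, 0, -6, 0, 0, 0], [-0.2, 0, 0, -10, 0, 0, 0]]])

```text
clock: 8.75
eef_pos: [494.1, -131.8, 195.7]
tcp_rot: [3.14, -0.003, -1.774]
contact_force: [1.2, -0.2, 0.0]
opening: 0.4
```

>>> apply_moves(targets=[[[-0.2, 0, 0, -3, 0, 0, 0], [-0.2, 0, 0, -6, 0, 0, 0], [-0.2, 0, 0, -9, 0, 0, 0], [-0.2, 0, 0, -9, 0, 0, 0], [-0.2, 0, 0, -9, 0, 0, 0], [-0.2, 0, 0, -9, 0, 0, 0]]])

```text
clock: 9.35
eef_pos: [493.6, -131.4, 285.0]
tcp_rot: [3.138, -0.002, -1.774]
contact_force: [-0.1, -0.4, -0.7]
opening: 0.397
```

Run:
```python
from h import *
p=np.load('p.npy');s,f=grab('wrist','w7');print(s['clock'],s['eef_pos'],s['tcp_rot'],s['contact_force'],np.abs(s['qvel']).max())
_,g=grab('scene','c7')
R,t=wext(s,f);cv2.imwrite('pics/v7.png',np.hstack([rect(f,p,(-105,-110),70,390,R,t),cv2.resize(g['pixels'][60:340,20:400,::-1],(400,390))]))
```

```text
9.35 [ 493.59688477 -131.38434585  284.95784375] [ 3.13816713e+00 -2.41177945e-03 -1.77394562e+00] [-0.07257164 -0.37807778 -0.72326387] 0.011766455276964124
```

View pics/v7.png

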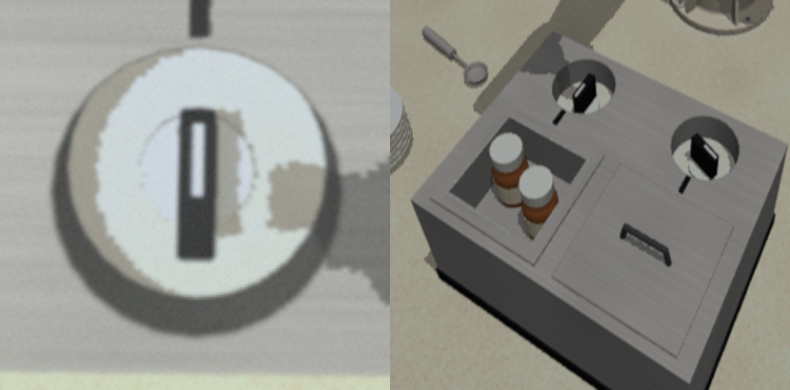

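The line (198,122)–(198,197) points at the mark (200,35), within about 2°. The other knob and the pan look unchanged, and the gripper is clear.

```bash
python3 -c "
from rig import r
print(r.sign_off())"
```

```text
the job is handed in; nothing more can be done
None
```

I turned the right knob, in front of the open pan of jars, about 59° clockwise, let go and lifted clear. The job was handed in at about 9.4 s.

**Last checks:** the final wrist picture shows the white line pointing at the black mark within about 2°. By eye, the other knob and the pan look unchanged, and the contact force is near zero with the gripper clear above the deck.

**What disagreed:**
- **First grasp missed:** the jaws shut fully above the bar, and a 15° test turn there moved nothing. The real fingertips sit roughly 30–40 mm short of the reported TCP. The pictures suggested this, and the reading then went below the recess floor with no contact. I stepped down further while watching the force and gripped the bar with the TCP reading 95 mm. The opening then read 0.157, about 13 mm, close to the bar's 14 mm.
- **Side force while turning:** it reached about 10 N.
- **Misread deck corner:** I misread one deck corner in the scene picture and dropped it from the pose fit. The remaining corners still disagreed by up to about 6 px.

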